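Press a cartridge bung home with the bench locking pliers

TASK

The bung on the white reagent cartridge still sticks out: stand the cartridge between the open jaws of the bench-mounted locking pliers with the bung in line with the jaws, squeeze the handles over centre so that the bung is pressed home, and let go so that the pliers stay locked on it by themselves for a moment. Then pull the release lever to spring the pliers open, and put the cartridge upright in the low grey tray. Leave the other things on the counter where they are.

Things in the scene. Friction and masses are not known exactly. Their poses are not given: they have to be found in the camera images.
- clamp: Steel locking pliers lying level on a base fixed to the counter; origin on the counter under the main pivot; jaws to its +x, handles to its -x; all below 54 mm but the release peg. Base plate 8 mm thick, x -68 to 18, y -40 to 46 mm. Fixed handle: 12 mm thick, 22 mm high (z 21 to 43), middle at y = 13, x -10 to -160 mm.
- handle (a joint): Moving handle (rad): 0 = open, 0.34 = squeezed and locked. Hinged about the vertical at clamp x -20, y -20 mm; 12 mm thick, 22 mm high (z 21 to 43), on the -y side of the fixed handle, swinging to it (+y). Spring-loaded open; past 0.28 rad it snaps over centre to 0.34 and stays. Needs up to about 20 N at clamp x = -100 mm.
- squeeze_point (a point): Point fixed to the clamp at its x -100, y -12, z 32 mm, about midway between the outsides of the two open handles, where they can be squeezed together: 68 mm over the outsides when open, 38 mm when locked. Its axes are the clamp's; the handles close along y.
- jaw_gap (a point): Middle of the space between the open jaws, at clamp x 100, y -15, z 28 mm; its axes are the clamp's and the jaws close along its y. The gap is about 101 mm open, 74 mm locked. The moving jaw's 30 mm round pad (middle 32 mm up) moves with the handle. The jaws' arms run at |y| above 40 mm, so the throat between clamp x 35 and 130 mm is clear.
- release (a joint): Release lever (rad): 0 at rest, at most 0.5; springs back when let go. It turns about the vertical at clamp x -145, y 13 mm, on top of the fixed handle. Pulling its tail toward the clamp's +y by 20 to 30 mm (about 0.3 to 0.4 rad, a few newtons) pries the locked handle back over centre and the pliers spring open.
- release_peg (a point): Middle of the upright round steel peg, 12 mm in diameter and 34 mm tall (z 49 to 83 mm), on the tail of the release lever; at rest at clamp x -217, y 18, z 70 mm, moves with the lever. Free space of 40 mm on its -y and +y sides.
- cartridge_center (a point): Centre of the white cartridge, a loose box 70 mm long (its x), 50 wide (y) and 50 high, 0.18 to 0.35 kg, standing on the counter with this centre 25 mm up. A black round rubber bung, 32 mm in diameter, axis 30 mm above the underside, sticks out of its +x end by 9 to 12 mm (2 mm when home). The bung may face either jaw.
- bung (a joint): How far the bung has been pushed into the cartridge (m): 0 to 0.003 at the start, 0.010 fully home; stiff, about 6 N, and stays where it is left.
- tray: Low open grey plastic tray fixed to the counter, 130 mm (its x) by 120 mm (its y) outside, 18 mm high, walls and floor 5 mm thick; origin at the centre of its underside.
- bottle_center (a point): Bystander: brown-pink bottle with a white cap, 60 mm diameter, 120 mm tall; its centre, 60 mm up.
- carton_center (a point): Bystander: small white and blue carton 72 x 52 x 45 mm without a bung; its centre.
- cup_center (a point): Bystander: open steel cup, 68 mm diameter, 80 mm tall; its centre, 40 mm up.
- rack_center (a point): Bystander: yellow tube rack with tubes, 70 x 200 mm, tubes up to 102 mm tall; centre of the rack.
- marker_center (a point): Bystander: black marker pen with a white cap, 120 mm long, 14 mm thick, lying on the counter; its centre.
- handle_tip (a point): Far end of the moving handle, mid-height and mid-thickness, 145 mm from its hinge; moves with it.
- fixed_jaw (a point): Middle of the flat face of the fixed jaw, at clamp x 100, y 36.5, z 32 mm; the face is 50 mm wide, 32 mm high and looks to the clamp's -y.
Things that resemble listed ones, but are neither listed nor needed, are in the scene too. Leave any yellow look-alike of the part that bears cartridge_center alone. There is more than one size of the tray; the one meant has the size given above.

How it is judged:
On the way, in this order (a step that is already met when the one before it is completed fails the run):
1. The pliers are locked on the cartridge by themselves with its bung pressed home, the robot not touching the pliers (value of joint handle above 0.31 rad and value of joint bung above 0.008 m and horizontal distance between cartridge_center and jaw_gap below 0.04 m and contact force between each of the arm, the fingers and clamp below 0.5 N), for 0.3 s.
2. The release lever is pulled (value of joint release above 0.2 rad).
3. The pliers have sprung open (value of joint handle below 0.08 rad), for 0.1 s.
At the end, for the whole second after the job is handed in: The pliers are open (handle below 0.08 rad), the bung is in by at least 8 of its 10 mm, and the cartridge stands upright (within 0.12 rad) on the floor of the tray (centre within 60 and 55 mm of its centre in x and y, under 35 mm above its underside), at rest (value of joint handle below 0.08 rad and value of joint bung above 0.008 m and x of cartridge_center in the frame of tray between -0.06 and 0.06 m and y of cartridge_center in the frame of tray between -0.055 and 0.055 m and z of cartridge_center in the frame of tray below 0.035 m and angle between cartridge_center's own z axis and vertical below 0.12 rad and linear speed of cartridge below 0.02 m/s); the robot touches nothing.
It fails at once if the bottle is moved by more than 40 mm or knocked over (distance of bottle_center from where it was at the start of the episode above 0.04 m).
It fails at once if the carton is moved by more than 40 mm or knocked over (distance of carton_center from where it was at the start of the episode above 0.04 m).
It fails at once if the steel cup is moved by more than 40 mm or knocked over (distance of cup_center from where it was at the start of the episode above 0.04 m).
It fails at once if the tube rack is moved by more than 40 mm or knocked over (distance of rack_center from where it was at the start of the episode above 0.04 m).
It fails at once if the marker pen is moved by more than 40 mm or knocked over (distance of marker_center from where it was at the start of the episode above 0.04 m).
It also fails if it takes over 72 s, if anything falls off the work surface, if the arm or the gripper's body presses on something with over 40 N, if the wrist force passes 120 N, or if a joint passes its speed limit or range.

ROBOT

A 6-joint arm with a two-finger parallel gripper is mounted at the origin on the work surface. World frame = base frame: x ahead of the robot, y to its left, z up, the work surface at z = 0. Lengths are in m, angles in rad, forces in N, time in s.
With the tool pointing down it reaches from about 0.275 to 0.875 m from the base axis. Payload 12.5 kg.
Tool frame: the origin (TCP) lies at the very end of the fingers, on their centre line; the grasp point (between the pads) lies 19 mm behind it (manip.pinch_z is the distance from the TCP to the grasp point, in m); z points along the fingers, y is the line along which they close (so a half turn about z gives the same grasp; the last joint's range is limited). The gripper opens to 85 mm and grips with 20 to 120 N. Pads are 22 mm wide; open, the fingers measure 114 mm over their backs; the gripper's body (76 mm by 85 mm) begins 54 mm behind the grasp point. The pads swing forward as they close: fully open they stand 13 mm farther back than shut.
Start: joints at [-0.085, 0.351, 1.652, -0, 1.139, -0.085], TCP at [0.55, 0, 0.231] pointing down, gripper open.
Joint ranges: [-2.75, 2.75], [-0.79, 2.1], [0.01, 2.65], [-1.57, 4.71], [0.07, 3.14], [-2.87, 2.87]. Speed limits (rad/s): [2.22, 2.22, 2.79, 3.14, 3.14, 3.14].

INTERFACE

Orientations are given as a 3x3 rotation matrix whose columns are the frame's x, y, z axes.
In Python, from cell import manip gives the robot as it stands. Calls block until the motion is done:
- manip.move_ptp(position, orientation): joint-space move of the TCP to a pose.
- manip.movel(position, rotation=None, feed=0.15): straight line of the TCP; rotation=None keeps the orientation; feed is the mean speed in m/s.
- manip.goto_joints(angles): joint-space move.
- manip.grip(opening, strength=None): finger opening in m; strength is the grip in N (None keeps the last); returns when the fingers have stopped.
- manip.sleep(seconds).
- manip.solve_ik(position, orientation): joint angles nearest the present ones, or None.
- manip.get_obs(): the state.
- manip.grab_frame(name): name is "scene" or "side" or "wrist"; returns (picture, depth): 480x640x3 uint8, red, green, blue; 480x640 float32, m along the optical axis (not along the pixel's ray), 0 where there is no reading.
- manip.camera_info(name): a dict with "fx", "fy", "cx", "cy" (pixels), "T" (4x4, takes a point from camera to world coordinates). Camera axes: x right, y down, z forward; pixel columns grow to the right and rows downward; lengths in m; the calibration is good to about 2 mm. A picture is of the moment at which its call begins: read the wrist's pose just before it. camera_info takes no time and is no camera call; for the wrist camera it gives the pose at the moment of the call.
A pose or a line that the arm cannot do raises manip.MotionError and nothing moves.
- manip.sign_off(): hands the job in; it is judged then, once.
The state is a dict: "t": time; "joints": joint angles; "dq": joint speeds; "effort": joint torques, N m; "tcp_pos": TCP position; "tool_rot": TCP orientation; "ft_force": force on the tool from outside, world axes, zero at the start; "torque": the same for the moment, N m; "finger_gap": finger opening in m; "grasp_force": force on a finger pad.
Only numpy, scipy, OpenCV 4.12 (cv2) and the standard library are available. Lean on these libraries where they do the work, as an engineer would, in place of code of your own. Each camera call takes 0.05 s, during which the arm holds its last target. There are 200 camera calls.

## Working session

There is one attempt and no reset: what is moved stays moved. The work goes in short steps, each a Python script; the robot and the scene stay as the last script left them, time stands still between calls to the robot, and variables do not carry over. Pictures are saved under pics/ and viewed, at most 10 in all, crops included, and the job is handed in when it is done.

```bash
mkdir -p pics && ls && python3 - <<'E'
from cell import manip
import cv2, numpy as np, pickle
D={}
for n in ("scene","side"):
    p,d=manip.grab_frame(n); D[n]=(p,d,manip.camera_info(n))
    cv2.imwrite(f"pics/{n}0.png",p[:,:,::-1]); print(n,np.round(D[n][2]["T"],3).tolist(),D[n][2]["fx"],(d>0).mean())
pickle.dump(D,open("d0.pkl","wb")); print(manip.pinch_z,manip.get_obs()["t"])
E
```

```text
pics
scene [[-0.491, 0.729, -0.476, 1.015], [0.871, 0.419, -0.255, 0.269], [0.014, -0.54, -0.841, 0.874], [0.0, 0.0, 0.0, 1.0]] 453.63357806262746 0.99611328125
side [[-0.837, -0.38, 0.394, -0.044], [-0.547, 0.584, -0.6, 0.913], [-0.002, -0.717, -0.697, 1.122], [0.0, 0.0, 0.0, 1.0]] 608.6919426497662 0.9960026041666666
0.0187 0.1
```

View pics/scene0.png

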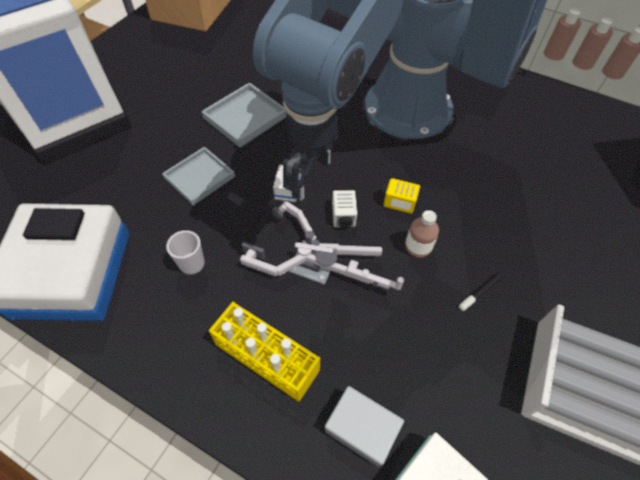

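View pics/side0.png

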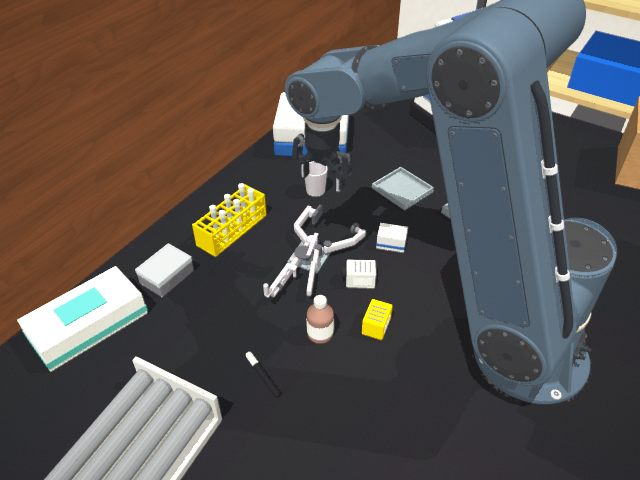

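Scene view: pliers pivot near (320,260), handles to the right (moving one at (380,250)), release peg (400,283), jaws (280,210) and (250,255). The white cartridge is at (345,208), with its bung toward (345,224). Trays are at (245,113) and (198,175). I'll measure these from the depth points.

```bash
cat > h.py <<'E'
import numpy as np, cv2
def cloud(p,d,ci):
    v,u=np.mgrid[0:480,0:640]
    P=np.stack([(u-ci["cx"])/ci["fx"]*d,(v-ci["cy"])/ci["fy"]*d,d],-1)
    W=P@ci["T"][:3,:3].T+ci["T"][:3,3]; W[d==0]=np.nan
    return W
def ortho(W,p,x0,x1,y0,y1,res):
    """top view: image up = +x, left = +y; highest point wins"""
    h,w=int((x1-x0)/res),int((y1-y0)/res); im=np.zeros((h,w,3),np.uint8)
    X=W.reshape(-1,3);C=p.reshape(-1,3)
    k=np.isfinite(X[:,0])&(X[:,2]<.2); X=X[k];C=C[k]; o=np.argsort(X[:,2]);X=X[o];C=C[o]
    r=((x1-X[:,0])/res).astype(int);c=((y1-X[:,1])/res).astype(int)
    k=(r>=0)&(r<h)&(c>=0)&(c<w); im[r[k],c[k]]=C[k]; return im
E
python3 - <<'E'
import pickle,numpy as np,cv2
from h import *
D=pickle.load(open("d0.pkl","rb"))
ims=[]
for n in D:
    p,d,ci=D[n]; W=cloud(p,d,ci); Z=W[...,2]
    hsv=cv2.cvtColor(p,cv2.COLOR_RGB2HSV)
    ims.append(ortho(W,p,.2,1.0,-.5,.5,.0025))
    m=((Z>.009)&(Z<.15)&(W[...,0]>.25)&(W[...,0]<1.)&(abs(W[...,1])<.5)).astype(np.uint8)
    k,lab,st,ce=cv2.connectedComponentsWithStats(m)
    for i in range(1,k):
        if st[i,4]<60: continue
        q=W[lab==i]; zt=np.percentile(q[:,2],97)
        t=q[q[:,2]>zt-.006]
        r=cv2.minAreaRect((t[:,:2]*1000).astype(np.float32))
        print(n,ce[i].round(),st[i,4],"z",zt.round(3),"c",np.round(r[0]),"s",np.round(r[1]),"a",round(r[2]),p[lab==i].mean(0).round())
cv2.imwrite("pics/o0.png",cv2.resize(np.vstack(ims)[:,:,::-1],None,fx=1,fy=1)[:640])
a=cv2.dilate(ims[0],np.ones((2,2)));b=cv2.dilate(ims[1],np.ones((2,2)))
cv2.imwrite("pics/o0.png",cv2.resize(np.hstack([a[:,:,::-1],b[:,:,::-1]]),(800,320)))
E
```

```text
scene [233. 123.] 521 z 0.024 c [ 290. -385.] s [162. 123.] a 75 [115. 122. 124.]
scene [199. 174.] 523 z 0.018 c [ 504. -353.] s [124. 132.] a 75 [121. 127. 130.]
scene [281. 186.] 302 z 0.046 c [ 439. -156.] s [80. 33.] a 44 [158. 158. 159.]
scene [400. 194.] 856 z 0.051 c [326. 112.] s [51. 79.] a 12 [196. 177.  42.]
scene [344. 208.] 784 z 0.051 c [433.  19.] s [79. 50.] a 32 [173. 172. 166.]
scene [316. 255.] 3343 z 0.052 c [574.  38.] s [ 99. 345.] a 17 [157. 152. 156.]
scene [ 62. 263.] 12373 z 0.127 c [ 817. -444.] s [ 73. 102.] a 29 [160. 164. 169.]
scene [423. 234.] 1027 z 0.119 c [422. 204.] s [26. 26.] a 23 [151. 135. 125.]
scene [186. 250.] 1102 z 0.079 c [ 712. -214.] s [67. 67.] a 60 [156. 149. 152.]
scene [481. 290.] 318 z 0.015 c [463. 366.] s [ 14. 129.] a 68 [95. 93. 92.]
scene [265. 348.] 3983 z 0.101 c [807.  32.] s [126.  49.] a 86 [202. 182.  41.]
scene [548. 326.] 520 z 0.09 c [504. 497.] s [72.  7.] a 0 [131. 129. 126.]
scene [364. 425.] 3483 z 0.054 c [835. 268.] s [112.  82.] a 88 [192. 195. 195.]
scene [439. 463.] 2286 z 0.071 c [823. 397.] s [ 69. 139.] a
[... 348 characters left out ...]
228. 216.] 2247 z 0.103 c [808.  35.] s [125.  53.] a 85 [223. 206.  57.]
side [310. 251.] 2214 z 0.058 c [584.  50.] s [ 61. 339.] a 14 [189. 186. 188.]
side [392. 236.] 672 z 0.049 c [ 425. -136.] s [71. 59.] a 21 [220. 224. 227.]
side [164. 269.] 1792 z 0.058 c [834. 271.] s [114.  84.] a 88 [198. 201. 199.]
side [359. 272.] 815 z 0.054 c [432.  22.] s [79. 53.] a 30 [226. 226. 220.]
side [105. 301.] 3496 z 0.077 c [869. 440.] s [153. 123.] a 76 [210. 240. 234.]
side [320. 320.] 1017 z 0.121 c [421. 209.] s [26. 28.] a 47 [208. 184. 169.]
side [377. 317.] 866 z 0.054 c [326. 117.] s [50. 79.] a 11 [237. 225.  31.]
side [263. 373.] 336 z 0.018 c [465. 370.] s [ 14. 128.] a 68 [97. 97. 96.]
```

```bash
python3 - <<'E'
from cell import manip
import pickle,numpy as np,cv2
from h import *
R=manip.get_obs()["tool_rot"]; print(np.round(R,2).tolist())
ims=[];D={}
for i,(x,y) in enumerate([(.50,.12),(.50,-.03)]):
    manip.move_ptp([x,y,.37],R); manip.sleep(.2)
    ci=manip.camera_info("wrist"); p,d=manip.grab_frame("wrist"); D[i]=(p,d,ci)
    if i==0: print(np.round(ci["T"],3).tolist(),ci["fx"])
    W=cloud(p,d,ci); im=ortho(W,p,.35,.75,-.25,.35,.0015); ims.append(cv2.dilate(im,np.ones((2,2))))
pickle.dump(D,open("d1.pkl","wb"))
cv2.imwrite("pics/o1.png",np.vstack(ims)[:,:,::-1]); print(ims[0].shape,manip.get_obs()["t"])
E
```

```text
[[0.0, 1.0, -0.0], [1.0, -0.0, 0.0], [0.0, -0.0, -1.0]]
[[1.0, 0.0, -0.004, 0.501], [-0.001, -0.949, -0.316, 0.201], [-0.004, 0.316, -0.949, 0.512], [0.0, 0.0, 0.0, 1.0]] 351.35708075942375
(266, 400, 3) 2.0333
```

View pics/o1.png

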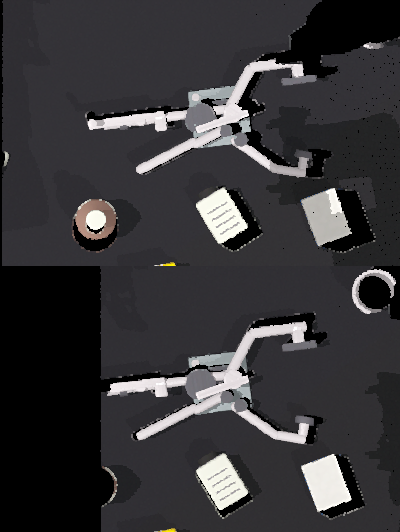

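Top view (1.5 mm/px, x=0.75−r·.0015, y=.35−c·.0015): the release peg is at about (90,123) and the pivot at (200,118). The fixed jaw pad is at (298,78) and the moving pad at (308,155). The cartridge is at (222,215), bung facing up-left, toward the fixed-jaw side. Next I'll fit the clamp frame.

```bash
python3 - <<'E'
import pickle,numpy as np,cv2
from h import *
D=pickle.load(open("d1.pkl","rb"))
Ws=[cloud(*D[i]) for i in D]; Cs=[D[i][0] for i in D]
X=np.vstack([w.reshape(-1,3) for w in Ws]);C=np.vstack([c.reshape(-1,3) for c in Cs]).astype(int)
k=np.isfinite(X[:,0]);X=X[k];C=C[k]
def box(x0,x1,y0,y1,z0,z1): return (X[:,0]>x0)&(X[:,0]<x1)&(X[:,1]>y0)&(X[:,1]<y1)&(X[:,2]>z0)&(X[:,2]<z1)
k=box(.52,.62,.17,.25,.078,.09); q=X[k]; print("peg",len(q),q.mean(0),np.ptp(q[:,:2],axis=0))
peg=q[:,:2].mean(0)
k=box(.53,.60,.06,.19,.038,.048)&(X[:,0]>.54); q=X[k]
vx=cv2.fitLine((q[:,:2]).astype(np.float32),cv2.DIST_HUBER,0,.01,.01).ravel(); print("fixedhandle line",len(q),vx,np.degrees(np.arctan2(vx[1],vx[0])))
k=box(.5,.65,-.06,.12,.005,.0105)&(C.min(1)>80); q=X[k]
r=cv2.minAreaRect((q[:,:2]*1000).astype(np.float32)); print("base",len(q),r)
# fixed jaw pad region / moving pad
for nm,b in (("fj",(.60,.68,-.14,-.07)),("mj",(.48,.55,-.14,-.07))):
    k=box(*b,.02,.06)&(C.max(1)<130); q=X[k]; print(nm,len(q),cv2.minAreaRect((q[:,:2]*1000).astype(np.float32)),q[:,2].max())
# cartridge & carton
for nm,b in (("cart",(.37,.5,-.05,.09)),("carton",(.37,.5,-.2,-.09))):
    k=box(*b,.040,.058)&(C.min(1)>140); q=X[k]; print(nm,len(q),cv2.minAreaRect((q[:,:2]*1000).astype(np.float32)),q[:,2].mean())
k=box(.37,.5,-.05,.09,.015,.058)&(C.max(1)<70); q=X[k]; print("bung",len(q),q.mean(0))
# candidate clamp frame per yaw: peg->origin
for a in np.radians([-80,-82,-84,-86,-88]):
    R=np.array([[np.cos(a),-np.sin(a)],[np.sin(a),np.cos(a)]]); o=peg-R@[-.217,.018]
    print(np.degrees(a),o,"jaw",o+R@[.1,.0365],"base c",o+R@[-.025,.003])
E
```

```text
peg 91 [0.56496263 0.21215803 0.0829218 ] [0.01096046 0.01084858]
fixedhandle line 864 [ 0.15646558 -0.9876834   0.5675751   0.1332526 ] -80.99819
base 2083 ((576.0913696289062, 20.5579833984375), (85.22923278808594, 85.23322296142578), 7.501772880554199)
fj 748 ((646.0303344726562, -96.01337432861328), (41.17710876464844, 50.577720642089844), 7.413538455963135) 0.05072090232821197
mj 310 ((506.3236999511719, -94.0557861328125), (39.15446472167969, 47.63590621948242), 64.24445343017578) 0.049270989227823914
cart 3787 ((426.9563293457031, 17.831897735595703), (70.34120178222656, 50.08415985107422), 31.061113357543945) 0.05035755443883651
carton 3151 ((447.3733825683594, -130.7532958984375), (120.68534088134766, 53.43475341796875), 19.88103485107422) 0.045266870260051925
bung 477 [0.46234206 0.03990088 0.03980153]
-80.0 [ 0.58491775 -0.00467092] jaw [ 0.63822805 -0.09681354] base c [0.58353097 0.02047022]
-82.0 [ 0.57733837 -0.00523526] jaw [ 0.62740047 -0.09918225] base c [0.57682985 0.01993896]
-84.0 [ 0.56974392 -0.00553473] jaw [ 0.61649681 -0.10117164] base c [0.57011427 0.0196419 ]
-86.0 [ 0.56214364 -0.00556899] jaw [ 0.60553037 -0.10277928] base c [0.56339242 0.01957938]
-88.0 [ 0.55454679 -0.00533797] jaw [ 0.5945145  -0.10400322] base c [0.55667247 0.0197515 ]
```

Clamp: origin about (.5766,−.0048), yaw about −82.3°. Cartridge: (.427,.018), yaw 31°, bung toward the fixed jaw. Now grasp it and place it in the jaws.

```bash
cat >> h.py <<'E'
YAW=np.radians(-82.3); O=np.array([.5766,-.0048])
RC=np.array([[np.cos(YAW),-np.sin(YAW)],[np.sin(YAW),np.cos(YAW)]])
def cw(x,y,z): return [*(O+RC@[x,y]),z]
def rot(deg):
    a=np.radians(deg); y=np.array([np.cos(a),np.sin(a),0]); z=np.array([0,0,-1.]); return np.stack([np.cross(y,z),y,z],1)
E
python3 - <<'E'
from cell import manip
from h import *
manip.grip(.085,40)
c=[.427,.018]; R=rot(31-90)
manip.move_ptp([*c,.14],R)
manip.movel([*c,.010],feed=.15)
manip.grip(.03); o=manip.get_obs(); print(o["finger_gap"],o["grasp_force"],o["tcp_pos"],o["ft_force"])
manip.movel([*c,.14],feed=.2)
R2=rot(-82.3); p=cw(.100,-.019,.14)
manip.move_ptp(p,R2); manip.sleep(.2)
manip.movel([*p[:2],.0115],feed=.12); o=manip.get_obs(); print(o["finger_gap"],o["tcp_pos"],o["ft_force"])
manip.grip(.066); manip.movel([*p[:2],.16],feed=.2)
q=cw(.02,-.01,.33); manip.move_ptp(q,rot(0)); manip.sleep(.2)
ci=manip.camera_info("wrist"); pic,d=manip.grab_frame("wrist"); W=cloud(pic,d,ci)
im=ortho(W,pic,.45,.72,-.22,.12,.001); cv2.imwrite("pics/o2.png",cv2.resize(cv2.dilate(im,np.ones((2,2)))[:,:,::-1],None,fx=1.5,fy=1.5))
k=(W[...,2]>.044)&(W[...,2]<.058)&(pic.min(2)>140)
x=(W[k][:,:2]-O)@RC; x=x[(abs(x[:,0]-.1)<.045)&(abs(x[:,1]+.015)<.06)]
print("cart in clamp",cv2.minAreaRect((x*1000).astype(np.float32)),manip.get_obs()["t"])
E
```

```text
0.04972494116732423 41.33482217788696 [0.4273875  0.01793651 0.01058747] [-1.89133303 -0.37677706  7.1986378 ]
0.04959953940564282 [ 0.57164037 -0.10653318  0.01203048] [-0.41266766  0.2924147  -3.51717272]
cart in clamp ((99.43244934082031, -19.07210922241211), (49.79302978515625, 69.86660766601562), 0.15522511303424835) 10.3583
```

View pics/o2.png

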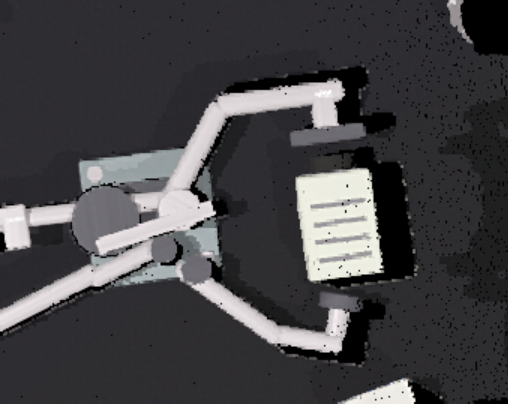

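The cartridge stands at (340,225) px, squarely between the fixed pad (330,135) and the moving pad (340,298), with its bung toward the fixed jaw. Now squeeze.

```bash
python3 - <<'E'
from cell import manip
from h import *
R=rot(7.7)
manip.grip(.085,60)
X=-.100
manip.move_ptp(cw(X,-.0155,.12),R)
manip.movel(cw(X,-.0155,.014),feed=.12); print(manip.get_obs()["ft_force"].round(1) if hasattr(manip.get_obs()["ft_force"],'round') else manip.get_obs()["ft_force"])
w=.066
while w>.0355:
    manip.movel(cw(X,.0195-w/2,.014),feed=.05)
    manip.grip(w,60); o=manip.get_obs()
    print(round(w,3),round(o["finger_gap"],4),round(float(o["grasp_force"]),1),np.round(RC.T@np.array(o["ft_force"])[:2],1),round(o["t"],2))
    w-=.005
manip.grip(.034,80); o=manip.get_obs(); print(o["finger_gap"],o["grasp_force"],o["ft_force"])
E
```

```text
[-0.2  0.1  0.1]
0.066 0.0661 3.2 [ 0.6 -4. ] 13.27
0.061 0.0612 3.7 [-1.2 -5.7] 13.74
0.056 0.0564 5.9 [-1.  -6.8] 14.22
0.051 0.0506 4.7 [-1.3 -7.4] 14.7
0.046 0.0457 1.4 [-2.3 -1. ] 15.18
0.041 0.0407 0.6 [0.6 0. ] 15.65
0.036 0.0372 52.5 [  1.3 -10. ] 16.12
0.03628403654453347 78.928371691145 [-9.60569545 -1.83468252 10.45334834]
```

```bash
python3 - <<'E'
from cell import manip
from h import *
manip.grip(.06); manip.movel(cw(-.1,.0015,.15),feed=.25)
q=cw(.04,-.03,.32); manip.move_ptp(q,rot(0)); manip.sleep(.2)
ci=manip.camera_info("wrist"); pic,d=manip.grab_frame("wrist"); W=cloud(pic,d,ci)
im=ortho(W,pic,.47,.70,-.18,.16,.001); cv2.imwrite("pics/o3.png",cv2.resize(cv2.dilate(im,np.ones((2,2)))[:,:,::-1],None,fx=2,fy=2))
k=(W[...,2]>.044)&(W[...,2]<.058)&(pic.min(2)>140)
x=(W[k][:,:2]-O)@RC; x=x[(abs(x[:,0]-.1)<.045)&(abs(x[:,1]+.0)<.045)]
print("cart in clamp",cv2.minAreaRect((x*1000).astype(np.float32)),manip.get_obs()["t"])
E
```

```text
cart in clamp ((102.8165283203125, -2.4655838012695312), (69.93379974365234, 49.96574020385742), 88.30905151367188) 18.5167
```

View pics/o3.png

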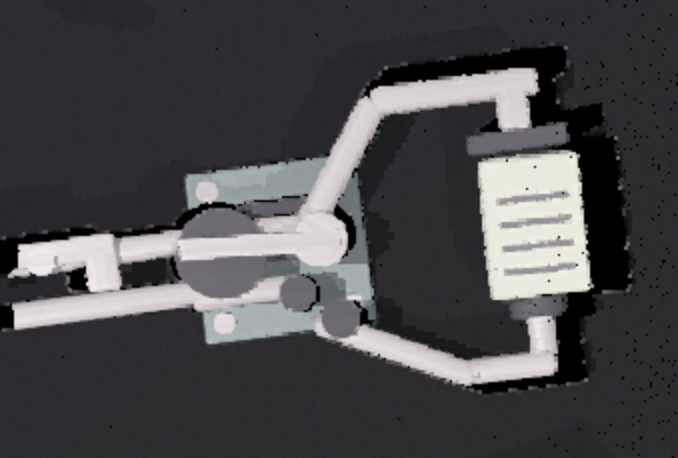

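The pliers are locked by themselves, and the cartridge is held at (535,225) px between both pads. Before releasing, I'll measure how far the bung still sticks out, from closer up.

```bash
python3 - <<'E'
from cell import manip
from h import *
# camera is offset 0.08 along tool x from the TCP, tilted 18 deg back toward the tool
R=rot(0); g=np.array(cw(.1,0,0)[:2])
manip.move_ptp([g[0]+.03,g[1]+.0,.17],R); manip.sleep(.2)
ci=manip.camera_info("wrist"); pic,d=manip.grab_frame("wrist"); W=cloud(pic,d,ci)
cv2.imwrite("pics/w4.png",pic[:,:,::-1])
x=(W[...,:2]-O)@RC; z=W[...,2]
np.savez("w4.npz",x=x,z=z,p=pic)
reg=(abs(x[...,0]-.1)<.012)&(z>.03)&(z<.07)
bri=pic.mean(2)
for y in np.arange(-.060,.050,.001):
    if -.034<y<.026: continue
    k=reg&(abs(x[...,1]-y)<.0005)
    if k.sum(): print(round(y*1000),k.sum(),(np.median(z[k])*1000).round(1),np.median(bri[k]))
E
```

```text
-60 19 38.5 208.66666666666666
-59 19 38.2 209.0
-58 21 38.7 207.0
-57 18 37.9 205.16666666666669
-56 22 38.3 210.0
-55 16 38.5 202.33333333333331
-54 25 38.6 209.0
-53 19 38.3 209.0
-52 17 38.0 207.66666666666666
-51 22 37.8 209.66666666666666
-50 6 39.6 214.66666666666669
-48 3 43.9 64.0
-47 35 45.5 101.33333333333333
-46 29 45.9 103.66666666666667
-45 31 45.7 104.66666666666667
-44 40 45.7 106.66666666666666
-43 32 45.7 104.33333333333334
-42 34 46.0 107.16666666666667
-41 43 45.8 102.0
-40 35 45.2 101.66666666666667
-39 36 45.2 84.83333333333334
-38 4 47.5 130.66666666666666
-37 18 49.2 223.83333333333331
-36 31 50.2 224.66666666666666
-35 34 50.2 229.66666666666669
26 38 50.5 230.0
27 40 50.2 230.0
28 35 50.2 230.0
29 36 50.4 230.66666666666666
30 41 50.2 220.33333333333334
31 39 49.7 207.0
32 39 48.1 160.0
33 42 46.6 77.33333333333334
34 39 44.0 44.666666666666664
35 38 44.8 49.16666666666667
36 34 43.6 41.5
37 36 47.5 98.5
38 36 47.9 103.0
39 37 48.5 108.33333333333333
40 36 48.2 108.5
41 39 48.4 107.66666666666667
42 36 48.5 107.33333333333333
43 36 48.2 107.33333333333333
44 38 48.4 108.33333333333333
45 39 48.2 98.66666666666667
46 32 47.2 88.66666666666666
47 27 43.0 201.66666666666666
48 27 43.0 201.0
49 27 42.7 212.0
```

View pics/w4.png

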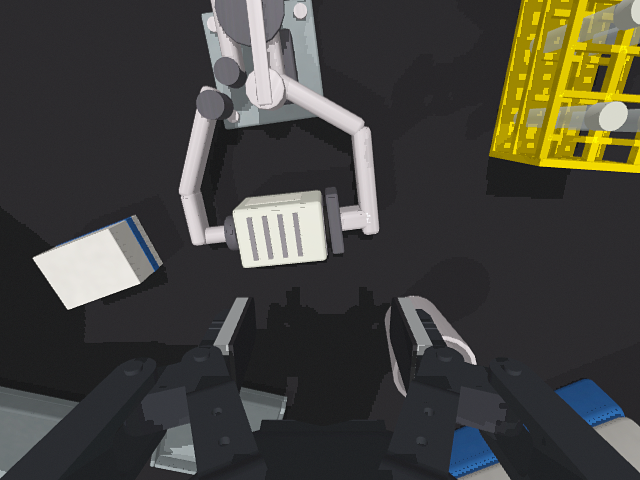

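The bung protrudes about 4 mm (white face at y≈32.5, jaw at ≈36.5), which is borderline. I'll pull the release, then check the bung with the pliers open. If needed, I can clamp again.

```bash
python3 - <<'E'
from cell import manip
from h import *
R=rot(7.7)
manip.grip(.034,40)
manip.move_ptp(cw(-.217,.018,.16),R)
manip.movel(cw(-.217,.018,.057),feed=.15); print(np.round(manip.get_obs()["ft_force"],1))
for dy in (.011,.02,.03,.038,.043):
    manip.movel(cw(-.217+ (.003 if dy>.025 else 0),.018+dy,.057),feed=.08); o=manip.get_obs(); print(dy,np.round(RC.T@np.array(o["ft_force"])[:2],1))
manip.sleep(.2)
manip.movel(cw(-.217,.018,.057),feed=.15)
manip.movel(cw(-.217,.018,.17),feed=.25)
g=np.array(cw(.1,0,0)[:2])
manip.move_ptp([g[0]+.03,g[1]+.02,.20],rot(0)); manip.sleep(.2)
ci=manip.camera_info("wrist"); pic,d=manip.grab_frame("wrist"); W=cloud(pic,d,ci)
cv2.imwrite("pics/w5.png",pic[:,:,::-1])
x=(W[...,:2]-O)@RC; z=W[...,2]
k=(z>.046)&(z<.058)&(pic.min(2)>140)
q=x[k]; q=q[(abs(q[:,0]-.1)<.045)&(abs(q[:,1]+.0)<.045)]
print("cart in clamp",cv2.minAreaRect((q*1000).astype(np.float32)),manip.get_obs()["t"])
reg=(abs(x[...,0]-.1)<.010)&(z>.02)&(z<.07); bri=pic.mean(2)
for y in np.r_[np.arange(-.072,-.03,.001),np.arange(.025,.041,.001)]:
    k=reg&(abs(x[...,1]-y)<.0005)
    if k.sum(): print(round(y*1000),k.sum(),(np.median(z[k])*1000).round(1),np.median(bri[k]).round(),end="; ")
E
```

```text
[ 0.5 -0.2  0.2]
0.011 [-0.2  0.1]
0.02 [ 0.4 -1.7]
0.03 [ 0.3 -0.9]
0.038 [-1.2 -1.4]
0.043 [ 0.8 -3.1]
cart in clamp ((102.76725769042969, -2.345691680908203), (70.10578155517578, 49.83534240722656), 88.22618103027344) 25.9
-72 18 46.5 104.0; -71 15 47.0 104.0; -70 23 46.0 102.0; -69 31 42.1 51.0; -68 28 42.1 51.0; -67 41 38.6 50.0; -66 29 34.9 49.0; -65 25 37.2 50.0; -64 4 34.5 49.0; -38 2 46.8 105.0; -37 14 48.9 228.0; -36 22 50.1 226.0; -35 21 50.5 232.0; -34 26 50.3 232.0; -33 21 50.4 231.0; -32 26 50.3 231.0; -31 22 51.1 231.0; 25 24 50.5 230.0; 26 25 50.3 231.0; 27 24 50.2 231.0; 28 26 50.5 231.0; 29 24 50.1 231.0; 30 25 50.0 221.0; 31 26 49.6 207.0; 32 25 48.0 160.0; 33 27 46.8 67.0; 34 26 45.1 45.0; 35 27 44.6 50.0; 36 25 43.9 42.0; 37 23 47.3 99.0; 38 24 48.3 104.0; 39 24 48.3 109.0; 40 26 48.4 109.0;
```

View pics/w5.png

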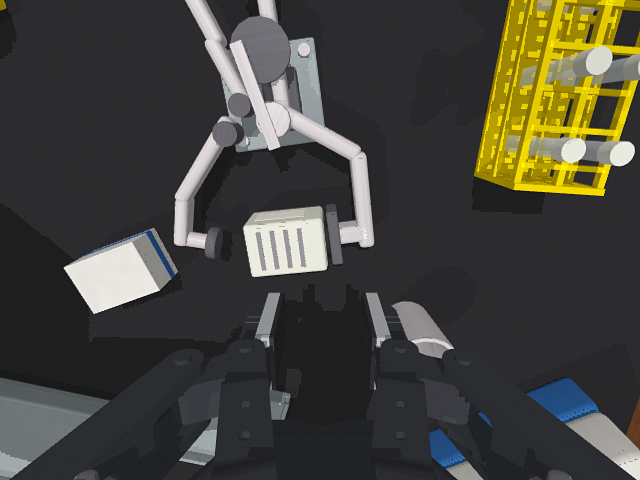

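Pliers open: the moving pad has swung back to (213,242) px and the cartridge is still at (287,240). I'll set it on free counter and measure the bung lengthwise with the fingers, using less than the 6 N that moves it.

```bash
python3 - <<'E'
from cell import manip
from h import *
manip.grip(.066,40)
p=cw(.1028,-.0024,.15)
manip.move_ptp(p,rot(-82.3-1.7)); manip.movel([*p[:2],.011],feed=.17)
manip.grip(.03); manip.movel([*p[:2],.14],feed=.2)
c=[.43,.02]; manip.move_ptp([*c,.11],rot(-84)); manip.movel([*c,.012],feed=.15)
manip.grip(.070); manip.movel([*c,.13],feed=.25)
# cartridge now at c, yaw ~6 deg (bung +x)
a=np.radians(6); g=[c[0]+.002*np.cos(a),c[1]+.002*np.sin(a)]
manip.grip(.085,20); manip.move_ptp([*g,.13],rot(6)); 
ci=manip.camera_info("wrist"); pic,d=manip.grab_frame("wrist"); np.savez("w6.npz",p=pic,W=cloud(pic,d,ci))
manip.movel([*g,.013],feed=.15)
for w in np.arange(.0770,.0714,-.0005):
    manip.grip(w,20); o=manip.get_obs(); print(round(w*1000,1),round(o["finger_gap"]*1000,2),round(float(o["grasp_force"]),1),np.round(o["ft_force"],1)[0],end=" | ")
    if o["grasp_force"]>2.5: break
print(o["t"])
E
```

```text
77.0 77.07 0.2 -1.2 | 76.5 76.46 0.4 -0.4 | 76.0 76.01 1.0 -2.7 | 75.5 75.53 1.9 -3.9 | 75.0 74.86 2.6 -5.3 | 36.025
```

```bash
python3 - <<'E'
from cell import manip
from h import *
for w in np.arange(.0748,.0700,-.0004):
    manip.grip(w); o=manip.get_obs(); print(round(w*1000,1),round(o["finger_gap"]*1000,2),round(float(o["grasp_force"]),1),np.round(o["ft_force"],1)[0],end=" | ")
    if o["grasp_force"]>12: break
print(o["t"])
E
```

```text
74.8 75.32 2.2 -4.6 | 74.4 74.35 2.3 -4.5 | 74.0 73.96 2.5 -4.6 | 73.6 74.15 8.7 -6.6 | 73.2 73.33 9.6 -7.7 | 72.8 72.96 10.3 -8.7 | 72.4 72.66 11.0 -9.9 | 72.0 72.13 11.6 -11.1 | 71.6 71.8 12.6 -12.4 | 37.975
```

Both fingers made contact at about 73.9 mm, so the pliers left the bung at about 8.0–8.1 mm: too close to the 8 mm limit to trust. The 20 N grip has now pressed it fully home, and there's time to do the lock and release again with margin.

```bash
python3 - <<'E'
from cell import manip
from h import *
t=lambda s: print(s,round(manip.get_obs()["t"],2))
c=[.431,.0202]
manip.grip(.085,40); manip.movel([*manip.get_obs()["tcp_pos"][:2],.10],feed=.3); t("up")
manip.move_ptp([*c,.10],rot(-84)); manip.movel([*c,.0105],feed=.2); manip.grip(.04)
o=manip.get_obs(); print(o["finger_gap"],o["grasp_force"])
manip.movel([*c,.12],feed=.3); p=cw(.1,-.016,.12)
manip.move_ptp(p,rot(-82.3)); manip.movel([*p[:2],.012],feed=.2); manip.grip(.066); manip.movel([*p[:2],.13],feed=.3); t("placed")
manip.grip(.085,60); X=-.1
manip.move_ptp(cw(X,-.0155,.10),rot(7.7)); manip.movel(cw(X,-.0155,.014),feed=.2); t("at handles")
for w in (.064,.055,.046,.038):
    manip.movel(cw(X,.0195-w/2,.014),feed=.08); manip.grip(w); o=manip.get_obs(); print(w,round(o["finger_gap"],4),round(float(o["grasp_force"]),1))
manip.grip(.035,80); o=manip.get_obs(); print(o["finger_gap"],o["grasp_force"])
manip.grip(.06); manip.movel(cw(X,.0015,.12),feed=.3); t("lifted")
p,d=manip.grab_frame("scene"); W=cloud(p,d,manip.camera_info("scene"))
im=p[170:320,200:440]; cv2.imwrite("pics/s7.png",cv2.resize(im,None,fx=2.5,fy=2.5)[:,:,::-1])
E
```

```text
up 38.71
0.04964438412899735 40.840832591056824
placed 43.97
at handles 46.01
0.064 0.064 3.6
0.055 0.055 3.7
0.046 0.0461 0.7
0.038 0.0382 7.6
0.036743638669126354 78.05368345230818
lifted 49.17
```

View pics/s7.png

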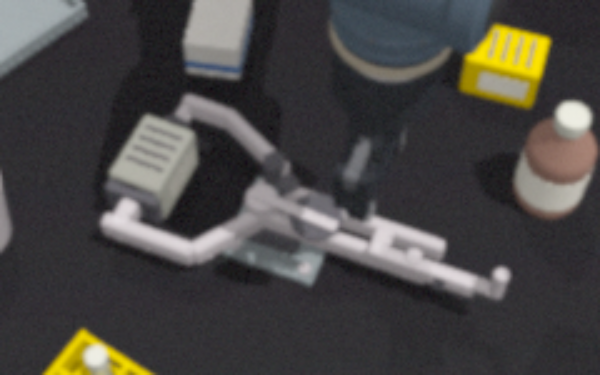

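Locked again: the handles are together at (400,245), the cartridge is between the jaws at (155,170), and the hand is clear. Now release, look, and carry it to the tray.

```bash
python3 - <<'E'
from cell import manip
from h import *
t=lambda s: print(s,round(manip.get_obs()["t"],2))
manip.sleep(.1); manip.grip(.034,40)
manip.move_ptp(cw(-.217,.018,.11),rot(7.7)); manip.movel(cw(-.217,.018,.057),feed=.2)
manip.movel(cw(-.215,.060,.057),feed=.1); manip.sleep(.15)
manip.movel(cw(-.217,.018,.057),feed=.2); manip.movel(cw(-.217,.018,.14),feed=.3); t("released")
manip.grip(.066); g=np.array(cw(.1,0,0)[:2])
manip.move_ptp([g[0]+.03,g[1]+.02,.20],rot(0)); manip.sleep(.15)
ci=manip.camera_info("wrist"); pic,d=manip.grab_frame("wrist"); W=cloud(pic,d,ci)
x=(W[...,:2]-O)@RC; z=W[...,2]
q=x[(z>.046)&(z<.058)&(pic.min(2)>140)]; q=q[(abs(q[:,0]-.1)<.045)&(abs(q[:,1]+.0)<.05)]
print("cart",cv2.minAreaRect((q*1000).astype(np.float32)))
k=(abs(x[...,0]-.1)<.02)&(x[...,1]<-.045)&(x[...,1]>-.09)&(z>.025)&(pic.max(2)<130); print("moving pad max y",np.percentile(x[k][:,1],98)); t("end")
E
```

```text
released 52.15
cart ((101.43881225585938, -1.3554954528808594), (69.9317855834961, 49.54664611816406), 88.41993713378906)
moving pad max y -0.06279399137545497
end 53.93
```

```bash
python3 - <<'E'
from cell import manip
from h import *
t=lambda s: print(s,round(manip.get_obs()["t"],2))
p=cw(.1014,-.0014,.12)
manip.move_ptp(p,rot(-83.9)); manip.movel([*p[:2],.011],feed=.2); manip.grip(.03); o=manip.get_obs(); print(o["finger_gap"],o["grasp_force"])
manip.movel([*p[:2],.15],feed=.25)
T=[.5045,-.350]; manip.move_ptp([*T,.13],rot(-105)); manip.sleep(.1)
manip.movel([*T,.0175],feed=.12); print(np.round(manip.get_obs()["ft_force"],1))
manip.grip(.062); manip.movel([*T,.16],feed=.2); t("out")
manip.move_ptp([.5,-.25,.25],rot(-75)); p,d=manip.grab_frame("scene"); W=cloud(p,d,manip.camera_info("scene"))
cv2.imwrite("pics/s8.png",cv2.resize(p[100:320,130:450],None,fx=2.4,fy=2.4)[:,:,::-1])
k=(W[...,2]>.048)&(W[...,2]<.065)&(abs(W[...,0]-.504)<.08)&(abs(W[...,1]+.35)<.08); q=W[k]; print(len(q),q.mean(0),cv2.minAreaRect((q[:,:2]*1000).astype(np.float32))); t("end")
E
```

```text
0.04985568356964689 42.62486457824707
[-0.2  0.5 -0.4]
out 60.24
491 [ 0.50651381 -0.34870173  0.05294759] ((505.14862060546875, -350.0891418457031), (53.03218460083008, 72.17628479003906), 76.43065643310547)
end 60.89
```

View pics/s8.png

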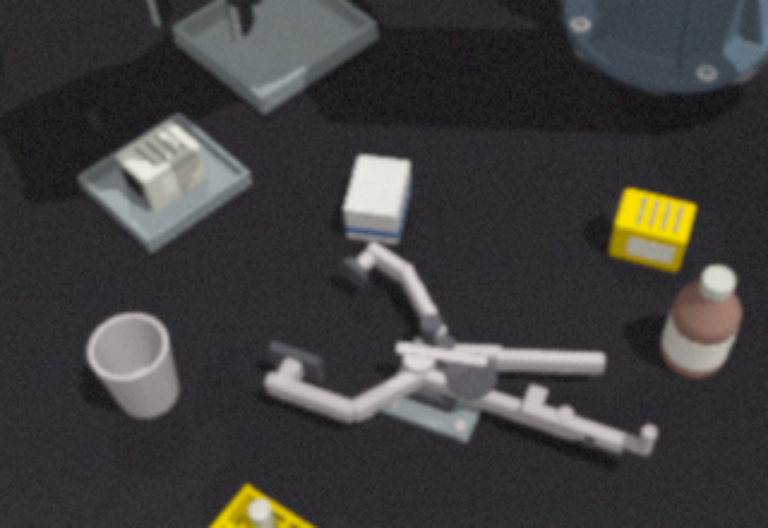

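The cartridge stands upright in the middle of the small tray at (160,165). The pliers are open, with the moving handle at (550,362), and the bystanders are in place.

```bash
python3 -c "
from cell import manip
print(manip.sign_off())"
```

```text
the job is handed in; nothing more can be done
None
```

I handed the job in at about 61 s with the cartridge upright in the low grey tray, its bung home and the pliers open; the first lock left the bung at only about 8 mm, so I pressed it fully home with the gripper and locked and released the pliers a second time.

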